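Open the belt tensioner: hang up its guard, hold the spring arm at its stop

ROBOT

A 6-joint arm with a two-finger parallel gripper is mounted at the origin on the work surface. World frame = base frame: x ahead of the robot, y to its left, z up, the work surface at z = 0. Lengths are in m, angles in degrees, forces in N, time in s.
With the tool pointing down it reaches from about 0.25 to 0.85 m from the base axis. Payload 12.5 kg.
Tool frame: the origin (TCP) lies on the centre line of the jaws, within the pads' length; the fingertips stand 22 mm ahead of it and the grasp point (between the pads) lies 3 mm ahead of it; z points along the fingers, y is the line along which they close (so a half turn about z gives the same grasp; the last joint's range is limited). The gripper opens to 93 mm and grips with 3 to 60 N. Pads are 15 mm wide; open, the fingers measure 128 mm over their backs; the gripper's body (75 mm by 188 mm) begins 65 mm behind the grasp point.
Start: joints at [-79.045, 20.094, 94.641, -0, 65.266, -4.847], TCP at [0.15, -0.529, 0.241] pointing down, gripper open.
Joint ranges: [-157.81, 157.81], [-45, 120.19], [0.68, 151.7], [-89.99, 269.99], [4.06, 180], [-164.3, 164.3]. Speed limits (degrees/s): [127.2, 127.2, 159.86, 180, 180, 180].

INTERFACE

Orientations are given as a 3x3 rotation matrix whose columns are the frame's x, y, z axes.
In Python, from plant import arm, get_image, camera_model, finish_job gives the robot as it stands (arm), with the cameras as plain functions and the job as plain functions.
- The arm moves only by the tool steer_hand, called after "Emit:" as name([rows], argument=value, ...), one row to a line, values as JSON. Schema: {"type":"object","properties":{"moves":{"type":"array","items":{"type":"array","items":{"type":"array","items":{"type":"number"},"minItems":5,"maxItems":5},"minItems":1,"maxItems":20},"minItems":1,"maxItems":1},"grip_force":{"type":"number"},"only":{"type":"string"},"quiet":{"type":"boolean"},"lines":{"type":"string"}},"required":["moves"],"additionalProperties":false}. moves is a list that holds a single list of rows (three levels of brackets), with 1 to 20 rows, each of 5 numbers: dx, dy, dz in units of 50 mm, then a turn about the tool's z in units of 2 degrees, then the finger opening in m; each row is the pose to reach, as a shift and turn from the pose commanded when the call began, along the tool's axes at that moment; what a row does not reach only later rows make up. A row lasts 1/10 s, in which the tool goes at most 0.05 m and 8.59 degrees, less where a joint would pass 70% of its speed; a pose out of reach is approached as far as the arm can. The fingers move at their own pace and stop on an object; grip_force is the grip in N (left out, the last holds). Time passes only in rows, so rows that do not move let the fingers close. The tool returns the time, the measured TCP pose, the force, the opening and the grip force at its end. only (a regular expression) keeps the lines of the reply that match it, lines (a string "A,B") keeps lines A to B, and quiet returns only ok. Input that does not fit is refused with a message, and nothing moves.
- arm.sense(): the state, without advancing time (a new reading comes with each control period).
- get_image(name): name is "scene" or "top" or "wrist"; returns (picture, depth): 384x512x3 uint8, red, green, blue; 384x512 float32, m along the optical axis (not along the pixel's ray), 0 where there is no reading.
- camera_model(name): a dict with "fx", "fy", "cx", "cy" (pixels), "distortion" ([k1, k2, p1, p2, k3] as OpenCV has them; the pictures are not rectified), "camera_from_world" (4x4, takes a point from world to camera coordinates). Camera axes: x right, y down, z forward; pixel columns grow to the right and rows downward; lengths in m; the calibration is good to about 2 mm. A picture is of the moment at which its call begins: read the wrist's pose just before it. camera_model takes no time and is no camera call; for the wrist camera it gives the pose at the moment of the call.
- finish_job(): hands the job in; it is judged then, once.
The state is a dict: "t": time; "q": joint angles; "joint_vel": joint speeds; "joint_efforts": joint torques, N m; "position": TCP position; "ee_rot": TCP orientation; "contact_force": force on the tool from outside, world axes, zero at the start; "torque": the same for the moment, N m; "width": finger opening in m; "gripper_force": force on a finger pad.
Only numpy, scipy, OpenCV 4.12 (cv2) and the standard library are available. Lean on these libraries where they do the work, as an engineer would, in place of code of your own. Each camera call takes 0.05 s, during which the arm holds its last target. There are 200 camera calls.

TASK

The belt of the stone polisher is to be changed: lift the guard off the belt tensioner by its handle and hang it by that handle over both prongs of the hook stand, letting go of it. Then swing the tensioner's spring arm forward, against its spring, right up to its stop and hold it there: the program finishes while the robot is still holding the arm at the stop. Leave the other things on the bench where they are.

Things in the scene. Friction and masses are not known exactly. Their poses are not given: they have to be found in the camera images.
- tensioner: belt tensioner bolted to the bench: dark steel plate 270 x 250 mm, 10 mm thick. Origin on the bench under the plate, z up. Its grey round pivot body (54 mm across, 68 mm high) stands at x 0, y +75 mm. Its spring arm is a flat aluminium bar 26 mm wide, 42 to 52 mm above the bench, with a black idler pulley (44 mm across) under its free end and an upright pull pin on top, 130 mm from the pivot axis
- pivot (a point): point on the vertical pivot axis of the spring arm, 95 mm above the bench (the same height as pin_top). Two steel posts on the plate, 20 mm across and 55 mm high, 55 mm from this axis, stand against the bar at its rest and forward stops
- swing_arm (a joint): angle of the spring arm about its vertical pivot: 0 at the rest stop, where the spring keeps it (arm along tensioner -y turned 0.5 rad to -x); grows counter-clockwise from above as the free end goes forward (tensioner +x); 1.0 rad is the forward stop. The spring resists with 2.5 N at the pin at 0, rising to 8.6 N at 1.0, and throws the arm back when let go
- pin_top (a point): centre of the top of the pull pin on the arm's free end: round steel, 16 mm in diameter, standing 43 mm above the bar, top 95 mm above the bench. It moves with the arm
- guard: loose grey guard, 0.35 kg: upside-down channel of 3 mm sheet, 76 mm (x) by 110 mm (y), 103 mm high, walls at -x and +x, open at both y ends and below. Origin at the centre of its underside, z up. It starts on the tensioner's plate over the pulley and pin, its y about along the arm; the pin top is about 15 mm under its roof, the pulley about 13 mm from each wall
- guard_handle (a point): middle of the guard's bail handle: a level 8 mm steel bar along the guard's y, 165 mm above its underside, on uprights at y -50 and +50 mm, with 58 mm free between roof and bar. The middle 44 mm of the bar carries a black sleeve 14 mm in diameter, centred on this point
- hook_stand: dark steel hook stand bolted to the bench, z up, origin on the bench under the hanging place. Base plate 170 x 140 mm, 12 mm thick. A post 25 mm square at x +80 mm carries a crossbar (top 214 mm high) with two level parallel 8 mm prongs at y -32 and +32 mm, top side 210 mm above the bench. They point to the stand's -x and end at x -55 mm, the last 10 mm bent up to 225 mm
- hook_seat (a point): where the middle of the guard's handle bar comes to lie when it hangs well, the bar along the stand's y: midway between the prongs, 214 mm above the bench; the prongs' open end is 55 mm from here to the stand's -x. Nothing stands between the prongs in front of the post
- jar: glass jar 54 mm across, 70 mm high, a bystander; origin under its centre
- brush: hand brush lying on the bench, a bystander
- wrench: wrench lying on the bench, a bystander
- core: granite drill core 50 mm across, 45 mm high, a bystander; origin under its centre
- can: can 66 mm across, 120 mm high, a bystander; origin under its centre
- cup: white mug 80 mm across, 90 mm high, a bystander; origin under its centre
- block: granite sample 110 x 60 x 30 mm, a bystander; origin under its centre

How it is judged (in metres and radians):
On the way, in this order (a step that is already met when the one before it is completed fails the run):
1. the guard hangs by its handle on both prongs of the hook stand, let go (contact force between guard and hook_stand above 1.2 N and contact force between the fingers and guard below 0.1 N and angle between guard's own z axis and vertical below 0.2 rad and height (world z) of guard_handle between 0.205 and 0.226 m and x of guard_handle in the frame of hook_stand between -0.052 and 0.06 m and y of guard_handle in the frame of hook_stand between -0.03 and 0.03 m), for 0.2 s.
2. the spring arm is held at its forward stop by the gripper (value of joint swing_arm above 0.94 rad and contact force between the fingers and swing_arm above 3 N), for 0.2 s.
At the end, for the whole second after the job is handed in: The guard hangs still and untouched by its bar on both prongs (bar at prong height, within 30 mm of the middle sideways, between tips and post, tilt under 0.2 rad); the spring arm stands still above 0.94 rad, held by the fingers with more than 3 N (all of step 1 and all of step 2 and velocity of joint swing_arm between -0.1 and 0.1 rad/s and linear speed of guard below 0.05 m/s); the arm keeps its last pose, push and grip.
It fails at once if a bystander is pushed more than 30 mm or knocked over (distance of any of jar, brush, wrench, core, can, cup, block from where it was at the start of the episode above 0.03 m).
It also fails if it takes over 64 s, if anything falls off the work surface, if the arm or the gripper's body presses on something with over 40 N, if the wrist force passes 120 N, or if a joint passes its speed limit or range.

## Working session

There is one attempt and no reset: what is moved stays moved. The work goes in short steps, Python scripts to look and compute and a tool call to move; the robot and the scene stay as the last step left them, time stands still between calls to the robot, and variables do not carry over. Pictures are saved under pics/ and viewed, at most 10 in all, crops included, and the job is handed in when it is done.

```bash
ls; mkdir -p pics; cat > h.py <<'E'
import numpy as np, cv2
from plant import arm, get_image, camera_model, finish_job
def grab(n,tag):
    m=camera_model(n); im,d=get_image(n)
    cv2.imwrite(f'pics/{tag}.png',im[:,:,::-1]); np.savez(f'pics/{tag}.npz',im=im,d=d,T=m['camera_from_world'],K=[m['fx'],m['fy'],m['cx'],m['cy']],D=m['distortion'])
def load(tag): return np.load(f'pics/{tag}.npz')
def cloud(z):
    fx,fy,cx,cy=z['K'];K=np.array([[fx,0,cx],[0,fy,cy],[0,0,1]])
    h,w=z['d'].shape;u,v=np.meshgrid(np.arange(w),np.arange(h))
    p=cv2.undistortPoints(np.stack([u,v],-1).reshape(-1,1,2).astype(np.float64),K,z['D']).reshape(h,w,2)
    d=z['d'].astype(float);c=np.dstack([p*d[...,None],d]);T=np.linalg.inv(z['T'])
    return c@T[:3,:3].T+T[:3,3]
def crop(tag,out,u0,v0,u1,v1,s):
    im=cv2.imread(f'pics/{tag}.png')[v0:v1,u0:u1]; cv2.imwrite(f'pics/{out}.png',cv2.resize(im,None,fx=s,fy=s,interpolation=cv2.INTER_CUBIC))
E
python3 - <<'E'
from h import *
s=arm.sense();print(s['position'],s['ee_rot'],s['width'],s['t'])
grab('top','top0');grab('scene','sc0')
a=cv2.imread('pics/top0.png')
cv2.imwrite('pics/top0b.png',cv2.resize(a,(800,600)))
a=cv2.imread('pics/sc0.png')
cv2.imwrite('pics/sc0b.png',cv2.resize(a,(800,600)))
for n in('top0','sc0'):
    T=np.linalg.inv(load(n)['T']);print(T.round(3))
E
```

```text
pics
plant.py
[ 0.14974907 -0.52889856  0.24011352] [[ 9.62194094e-01  2.72364599e-01 -2.25882563e-04]
 [ 2.72364679e-01 -9.62193445e-01  1.12050954e-03]
 [ 8.78444111e-05 -1.13967010e-03 -9.99999347e-01]] 0.09293107988523315 0.0
[[ 0.022 -0.979  0.205  0.287]
 [-1.    -0.022  0.005  0.004]
 [-0.    -0.205 -0.979  1.432]
 [ 0.     0.     0.     1.   ]]
[[ 0.564  0.56  -0.607  1.236]
 [ 0.826 -0.397  0.401 -0.465]
 [-0.017 -0.728 -0.686  0.917]
 [ 0.     0.     0.     1.   ]]
```

View pics/top0b.png

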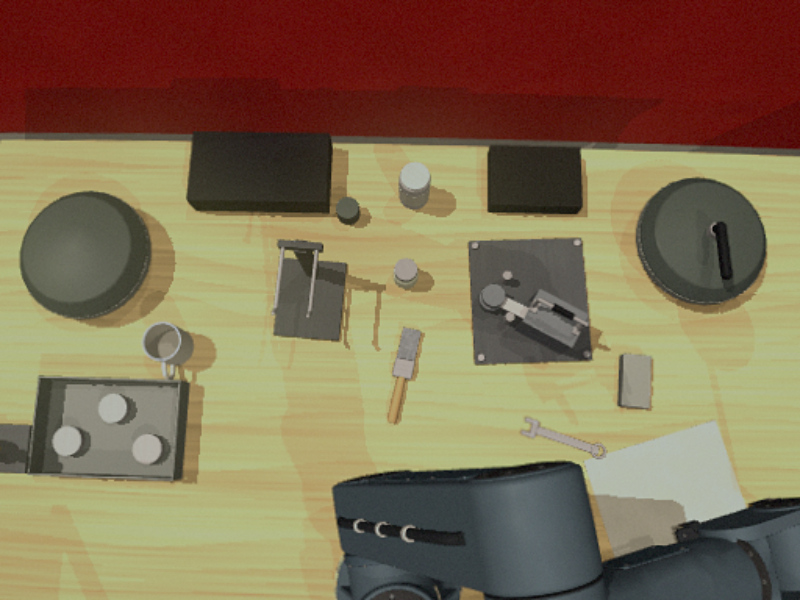

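View pics/sc0b.png

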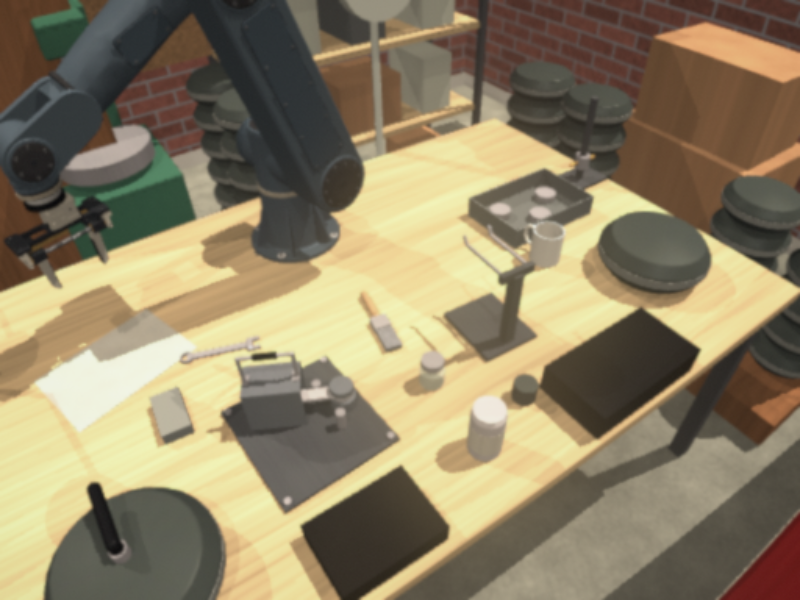

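The top view (800 px) shows the tensioner plate corners at about (475,245), (577,242), (481,357) and (588,352). The pivot is at (493,297), the guard sleeve at (555,311), and the stand's prongs run from (282,245)/(318,250) to (277,312)/(310,315). Next I measure these with depth.

```bash
python3 - <<'E'
from h import *
z=load('top0');P=cloud(z);s=512/800
def reg(n,u0,v0,u1,v1,lo,hi,src=P,k=s):
    q=src[int(v0*k):int(v1*k),int(u0*k):int(u1*k)].reshape(-1,3);q=q[(q[:,2]>lo)&(q[:,2]<hi)]
    if len(q)<3: print(n,len(q));return q
    c=q.mean(0);U,S,V=np.linalg.svd((q[:,:2]-c[:2]));a=np.degrees(np.arctan2(V[0,1],V[0,0]))%180
    print(n,len(q),'mean',c.round(4),'bbox-mid',((q.max(0)+q.min(0))/2).round(4),'ext',np.ptp(q,axis=0).round(4),'axis',a.round(1));return q
reg('pivot body',475,280,515,320,.058,.08)
reg('handle',520,280,610,350,.15,.2)
reg('sleeve',540,295,572,325,.15,.2)
reg('roof',500,270,620,365,.095,.115)
reg('plate',450,225,605,375,.004,.016)
reg('bar',495,290,540,320,.044,.056)
reg('post1',500,265,515,285,.045,.065)
reg('prongL',270,252,300,320,.195,.235)
reg('prongR',300,252,325,325,.195,.235)
reg('crossbar',270,235,330,255,.195,.235)
q=reg('base',265,255,355,345,.006,.018)
for n,p in(('jar',(390,255,425,290)),('can',(395,160,435,210)),('core',(330,195,365,225)),('block',(610,345,660,415)),('cup',(140,318,195,380)),('brush',(380,320,425,425)),('wrench',(515,410,610,465))):reg(n,*p,.006,.3)
S=load('sc0');Q=cloud(S)
r=cv2.minAreaRect((P[int(225*s):int(375*s),int(450*s):int(605*s)].reshape(-1,3)[:, :2]).astype(np.float32))
for name,C in(('top',P),('sc',Q)):
    f=C.reshape(-1,3);m=(f[:,0]>.3)&(f[:,0]<.75)
    for nm,yl,yh,zl,zh in(('sleeve/handle',-.42,-.1,.155,.19),('prong',.05,.35,.2,.235),('roof',-.42,-.1,.098,.108),('piv',-.2,-.05,.063,.074)):
        g=f[m&(f[:,1]>yl)&(f[:,1]<yh)&(f[:,2]>zl)&(f[:,2]<zh)]
        if len(g)>3:
            rr=cv2.minAreaRect(g[:,:2].astype(np.float32));print(name,nm,len(g),g.mean(0).round(4),rr)
E
```

```text
pivot body 178 mean [ 0.5877 -0.1832  0.0673] bbox-mid [ 0.5775 -0.192   0.0665] ext [0.0669 0.0625 0.0161] axis 37.5
handle 139 mean [ 0.5352 -0.2977  0.1775] bbox-mid [ 0.535  -0.2982  0.1676] ext [0.0532 0.0951 0.035 ] axis 61.9
sleeve 94 mean [ 0.541 -0.287  0.179] bbox-mid [ 0.5418 -0.2839  0.1758] ext [0.0396 0.06   0.0186] axis 61.1
roof 600 mean [ 0.5307 -0.2957  0.1109] bbox-mid [ 0.5347 -0.2979  0.1052] ext [0.1165 0.126  0.0196] axis 60.0
plate 4289 mean [ 0.6031 -0.2591  0.0094] bbox-mid [ 0.5986 -0.266   0.01  ] ext [0.3321 0.3377 0.012 ] axis 161.1
bar 149 mean [ 0.5643 -0.227   0.0514] bbox-mid [ 0.5676 -0.2335  0.0501] ext [0.0455 0.0694 0.0115] axis 73.2
post1 31 mean [ 0.6336 -0.2132  0.0542] bbox-mid [ 0.6346 -0.214   0.0539] ext [0.019  0.0175 0.0107] axis 151.5
prongL 120 mean [0.5719 0.2346 0.21  ] bbox-mid [0.5722 0.2224 0.2108] ext [0.1263 0.0411 0.0293] axis 174.9
prongR 126 mean [0.5726 0.1722 0.2099] bbox-mid [0.5702 0.1814 0.2123] ext [0.1298 0.0337 0.0291] axis 179.5
crossbar 209 mean [0.6423 0.1988 0.2108] bbox-mid [0.6423 0.1993 0.2085] ext [0.0316 0.08
[... 1395 characters left out ...]
 0.0679] ((0.5879002213478088, -0.1804666817188263), (0.03922965005040169, 0.04552652686834335), 87.99186706542969)
sc sleeve/handle 164 [ 0.5389 -0.2996  0.1765] ((0.5379701256752014, -0.3002987504005432), (0.10587123781442642, 0.014600292779505253), 59.00008773803711)
sc prong 333 [0.6081 0.1969 0.2104] ((0.5845479965209961, 0.1964876353740692), (0.08567123115062714, 0.148909792304039), 88.94184875488281)
sc roof 89 [ 0.5682 -0.3134  0.103 ] ((0.5662456154823303, -0.2960188388824463), (0.06086612492799759, 0.13182149827480316), 7.7783918380737305)
sc piv 144 [ 0.5924 -0.1817  0.0675] ((0.5910322070121765, -0.17980141937732697), (0.03928418084979057, 0.04772987589240074), 88.95716857910156)
```

Heights and sizes fit: sleeve z is about 0.177, handle to pivot 0.129 m, prong spacing about 64 mm. I'll move above the handle for a closer look with the wrist camera.

```bash
cat >> h.py <<'E'
def delta(x,y,z,yaw=None):
    "tool-axis shift and turn from the present pose to a TCP position, tool x at yaw (deg)"
    s=arm.sense();R=np.array(s['ee_rot']);d=R.T@(np.array([x,y,z])-s['position'])
    c=np.degrees(np.arctan2(R[1,0],R[0,0]));t=None if yaw is None else round(float((c-yaw+180)%360-180),2)
    print('delta',d.round(4),'turn',t,'| pos',np.round(s['position'],4),'yaw',c.round(2),'w',round(s['width'],4),'F',np.round(s['contact_force'],1),'t',s['t'])
E
python3 - <<'E'
from h import *
delta(.537,-.299,.30,62)
E
```

```text
delta [ 0.4352 -0.1159 -0.0597] turn -46.2 | pos [ 0.1497 -0.5289  0.2402] yaw 15.8 w 0.0929 F [-0.2 -0.4 -1. ] t 0.1
```

Units first: shifts go in units of 50 mm and turns go in units of 2 degrees. So 0.435 m is 8.7, 0.42 m is 8.4, -46 degrees is -23.

Emit:
steer_hand([
  [[0.6,-0.16,-0.4,-2,0.093],[1.5,-0.4,-0.8,-4.5,0.093],[2.4,-0.6,-1.2,-7,0.093],[3.3,-0.86,-1.2,-9.5,0.093],[4.2,-1.12,-1.2,-12,0.093],[5.1,-1.36,-1.2,-14.5,0.093],[6,-1.6,-1.2,-17,0.093],[6.9,-1.84,-1.2,-19,0.093],[7.8,-2.08,-1.2,-21,0.093],[8.4,-2.24,-1.2,-23,0.093],[8.7,-2.32,-1.2,-23,0.093],[8.7,-2.32,-1.2,-23,0.093],[8.7,-2.32,-1.2,-23,0.093]],
])

```text
t: 1.4
position: [0.5359, -0.2998, 0.3004]
ee_rot: [[0.474, 0.88, -0.001], [0.88, -0.474, 0.0], [-0.0, -0.001, -1.0]]
contact_force: [-0.3, -1.0, 0.8]
width: 0.093
gripper_force: 0.0
```

```bash
python3 - <<'E'
from h import *
delta(.537,-.299,.18,62)
grab('wrist','w1'); z=load('w1');T=np.linalg.inv(z['T']);print(T.round(3))
P=cloud(z).reshape(-1,3)
for nm,zl,zh in(('handle',.165,.19),('roof',.108,.118),('piv',.063,.074),('posts',.05,.06)):
    m=(P[:,0]>.42)&(P[:,0]<.7)&(P[:,1]>-.42)&(P[:,1]<-.14)&(P[:,2]>zl)&(P[:,2]<zh);g=P[m]
    if len(g)>3: print(nm,len(g),g.mean(0).round(4),cv2.minAreaRect(g[:,:2].astype(np.float32)))
cv2.imwrite('pics/w1b.png',cv2.resize(cv2.imread('pics/w1.png'),(800,600)))
E
```

```text
delta [0.0012 0.0007 0.1204] turn -0.31 | pos [ 0.5359 -0.2998  0.3004] yaw 61.69 w 0.093 F [-0.3 -1.   0.8] t 1.4
[[ 0.88  -0.461 -0.113  0.568]
 [-0.475 -0.855 -0.208 -0.242]
 [-0.001  0.237 -0.972  0.445]
 [ 0.     0.     0.     1.   ]]
handle 1578 [ 0.5377 -0.2962  0.1797] ((0.5363525152206421, -0.29865407943725586), (0.10770644247531891, 0.013841334730386734), 63.25725173950195)
roof 6639 [ 0.5381 -0.2958  0.1134] ((0.536425769329071, -0.2987859845161438), (0.1100311353802681, 0.07609215378761292), 62.770660400390625)
piv 1710 [ 0.5899 -0.183   0.0683] ((0.5839460492134094, -0.20719259977340698), (0.09751072525978088, 0.0701223686337471), 62.583839416503906)
posts 1598 [ 0.5765 -0.2227  0.0531] ((0.5878688097000122, -0.22111445665359497), (0.0791437029838562, 0.09434203058481216), 61.562068939208984)
```

View pics/w1b.png

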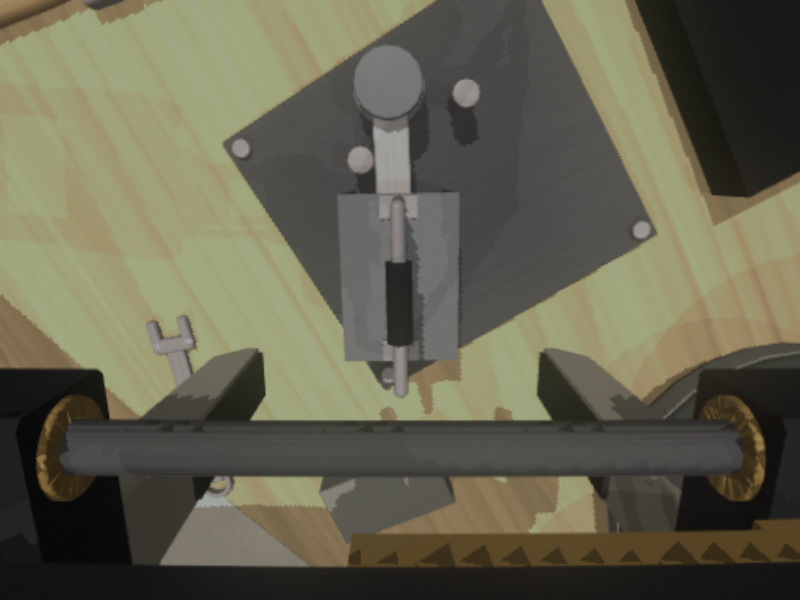

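The wrist view shows the black sleeve at (398,302), with the bar vertical in the picture and centred between the fingers. The handle centre is (0.5364, -0.2987) on an axis of 63°. I go down, grip and lift.

Converted, 0.122 m is 2.44, 0.1 m is 2, -1.2 degrees is -0.6.

Emit:
steer_hand([
  [[0.02,0,0.6,-0.6,0.07],[0.02,0,1.4,-0.6,0.06],[0.02,0,2,-0.6,0.05],[0.02,0,2.44,-0.6,0.05],[0.02,0,2.44,-0.6,0.05],[0.02,0,2.44,-0.6,0],[0.02,0,2.44,-0.6,0],[0.02,0,2.44,-0.6,0],[0.02,0,2.44,-0.6,0],[0.02,0,2.44,-0.6,0],[0.02,0,2.44,-0.6,0]],
], grip_force=35)

```text
t: 2.55
position: [0.5373, -0.2982, 0.1789]
ee_rot: [[0.454, 0.891, 0.0], [0.891, -0.454, -0.0], [-0.0, 0.0, -1.0]]
contact_force: [-0.7, 1.0, 3.0]
width: 0.0127
gripper_force: 35.0
```

```bash
python3 -c "
from h import *
delta(.4,.2,.29,88);print(arm.sense()['gripper_force'])"
```

```text
delta [ 0.3816 -0.3484 -0.1111] turn -24.99 | pos [ 0.5373 -0.2982  0.1789] yaw 63.01 w 0.0127 F [-0.7  1.   3. ] t 2.55
35.00217318534851
```

Converted, -0.125 m is -2.5, -0.12 m is -2.4.

Emit:
steer_hand([
  [[0,0,-0.2,0,0],[0,0,-0.6,0,0],[0,0,-1.1,0,0],[0,0,-1.6,0,0],[0,0,-2.1,0,0],[0,0,-2.4,0,0],[0,0,-2.5,0,0],[0,0,-2.5,0,0]],
])

```text
t: 3.35
position: [0.5373, -0.2982, 0.304]
ee_rot: [[0.454, 0.891, 0.001], [0.891, -0.454, -0.0], [-0.0, 0.001, -1.0]]
contact_force: [-0.2, 0.2, -3.6]
width: 0.0126
gripper_force: 35.0
```

```bash
python3 - <<'E'
from h import *
for n in('top0','sc0'):
    f=cloud(load(n)).reshape(-1,3);L=[]
    for yl,yh in((.2,.27),(.14,.2)):
        g=f[(f[:,0]>.535)&(f[:,0]<.62)&(f[:,1]>yl)&(f[:,1]<yh)&(f[:,2]>.2)&(f[:,2]<.214)]
        c=np.polyfit(g[:,0],g[:,1],1);r=g[:,1]-np.polyval(c,g[:,0]);g=g[abs(r)<.006];c=np.polyfit(g[:,0],g[:,1],1);L.append(c)
        t=f[(f[:,1]>yl)&(f[:,1]<yh)&(f[:,0]<.54)&(f[:,0]>.45)&(f[:,2]>.212)&(f[:,2]<.24)]
        print(n,len(g),'yaw',np.degrees(np.arctan(c[0])).round(2),'y@.58',np.polyval(c,.58).round(4),'z',np.percentile(g[:,2],[50,90]).round(4),'tip x',t[:,0].min().round(4) if len(t) else None,f[(f[:,1]>yl)&(f[:,1]<yh)&(f[:,0]<.6)&(f[:,0]>.45)&(f[:,2]>.2)&(f[:,2]<.24)][:,0].min().round(4))
    g=f[(f[:,0]>.61)&(f[:,0]<.68)&(f[:,1]>.1)&(f[:,1]<.3)&(f[:,2]>.2)&(f[:,2]<.22)];print('crossbar',cv2.minAreaRect(g[:,:2].astype(np.float32)),np.median(g[:,2]))
    b=f[(f[:,0]>.46)&(f[:,0]<.7)&(f[:,1]>.1)&(f[:,1]<.32)&(f[:,2]>.008)&(f[:,2]<.016)];print('base',b.mean(0).round(3),cv2.minAreaRect(b[:,:2].astype(np.float32)))
s=arm.sense();print(s['position'],s['width'],s['gripper_force'],s['contact_force'],s['torque'])
E
```

```text
top0 77 yaw -3.82 y@.58 0.2349 z [0.2088 0.212 ] tip x 0.509 0.509
top0 77 yaw -3.19 y@.58 0.1706 z [0.2095 0.2116] tip x 0.5053 0.5053
crossbar ((0.634341299533844, 0.19931356608867645), (0.047644805163145065, 0.08443401753902435), 0.133844256401062) 0.21211176836275003
base [0.58  0.201 0.012] ((0.5786485075950623, 0.20908614993095398), (0.2360583394765854, 0.1983369141817093), 5.000711917877197)
sc0 54 yaw -3.51 y@.58 0.2308 z [0.2097 0.2119] tip x 0.5108 0.5108
sc0 52 yaw -5.67 y@.58 0.1682 z [0.209  0.2115] tip x 0.5111 0.5111
crossbar ((0.634597659111023, 0.19533410668373108), (0.048732612282037735, 0.08571174740791321), 0.08932524919509888) 0.21059354242301065
base [0.587 0.192 0.012] ((0.5868456363677979, 0.2003200203180313), (0.14163213968276978, 0.17219328880310059), 86.07439422607422)
[ 0.5372667  -0.29822133  0.30401555] 0.012625272155921508 34.9961256980896 [-0.16194238  0.23967796 -3.58053389] [-0.03335433 -0.04514346  0.01221116]
```

```bash
python3 -c "
from h import *
delta(.434,.210,.300,86.2)"
```

```text
delta [ 0.406  -0.3227  0.0038] turn -23.2 | pos [ 0.5373 -0.2982  0.304 ] yaw 63.0 w 0.0126 F [-0.2  0.2 -3.6] t 3.35
```

Converted, 0.406 m is 8.12, 0.402 m is 8.04, -23.2 degrees is -11.6.

Emit:
steer_hand([
  [[0.16,-0.12,0,0,0],[0.48,-0.38,0,-0.5,0],[0.94,-0.74,0,-1,0],[1.56,-1.24,0,-2,0],[2.2,-1.74,0,-3,0],[2.84,-2.26,0,-4,0],[3.48,-2.76,0,-5,0],[4.12,-3.28,0,-6,0],[4.76,-3.78,0,-7,0],[5.4,-4.3,0,-8,0],[6.04,-4.8,0,-9,0],[6.68,-5.3,0,-10,0],[7.2,-5.72,0,-10.5,0],[7.6,-6.04,0,-11,0],[7.88,-6.26,0,-11.5,0],[8.04,-6.4,0,-11.6,0],[8.12,-6.46,0,-11.6,0],[8.12,-6.46,0,-11.6,0],[8.12,-6.46,0,-11.6,0]],
])

```text
t: 5.25
position: [0.4338, 0.2096, 0.3035]
ee_rot: [[0.067, 0.998, -0.0], [0.998, -0.067, -0.0], [-0.0, -0.0, -1.0]]
contact_force: [0.9, 0.0, -1.6]
width: 0.0124
gripper_force: 35.0
```

```bash
python3 - <<'E'
from h import *
delta(.444,.210,.250,86.2)
grab('wrist','w2');grab('scene','sc2');grab('top','top2')
a=np.hstack([cv2.imread('pics/w2.png'),cv2.imread('pics/sc2.png')]);cv2.imwrite('pics/ws2.png',cv2.resize(a,(800,300)))
for n in('w2','sc2','top2'):
    f=cloud(load(n)).reshape(-1,3)
    g=f[(f[:,0]>.53)&(f[:,0]<.62)&(f[:,1]>.13)&(f[:,1]<.28)&(f[:,2]>.2)&(f[:,2]<.214)];print(n,len(g))
    for l,h in((.2,.28),(.13,.2)):
        k=g[(g[:,1]>l)&(g[:,1]<h)]
        if len(k)>10:
            c=np.polyfit(k[:,0],k[:,1],1);k=k[abs(k[:,1]-np.polyval(c,k[:,0]))<.006];c=np.polyfit(k[:,0],k[:,1],1);print('  prong yaw',np.degrees(np.arctan(c[0])).round(2),'y@.58',np.polyval(c,.58).round(4))
    g=f[(f[:,0]>.37)&(f[:,0]<.5)&(f[:,1]>.12)&(f[:,1]<.3)&(f[:,2]>.225)&(f[:,2]<.243)]
    if len(g)>10: print('  roof',g.mean(0).round(4),cv2.minAreaRect(g[:,:2].astype(np.float32)))
E
```

```text
delta [0.0011 0.0102 0.0535] turn -0.04 | pos [0.4338 0.2096 0.3035] yaw 86.16 w 0.0124 F [ 0.9  0.  -1.6] t 5.25
w2 2333
  prong yaw -3.64 y@.58 0.2357
  prong yaw -3.9 y@.58 0.1725
  roof [0.436  0.2339 0.2383] ((0.43592193722724915, 0.22903570532798767), (0.06828656047582626, 0.0764213427901268), 85.92073059082031)
sc2 112
  prong yaw -3.4 y@.58 0.2308
  prong yaw -5.83 y@.58 0.1683
  roof [0.4419 0.2045 0.2375] ((0.43494048714637756, 0.20630523562431335), (0.10993388295173645, 0.08106333762407303), 87.85745239257812)
top2 110
  prong yaw -2.31 y@.58 0.2342
  prong yaw -3.44 y@.58 0.1707
  roof [0.4398 0.1661 0.2378] ((0.4334411025047302, 0.20676641166210175), (0.10870686918497086, 0.0761166512966156), 85.8411865234375)
```

View pics/ws2.png

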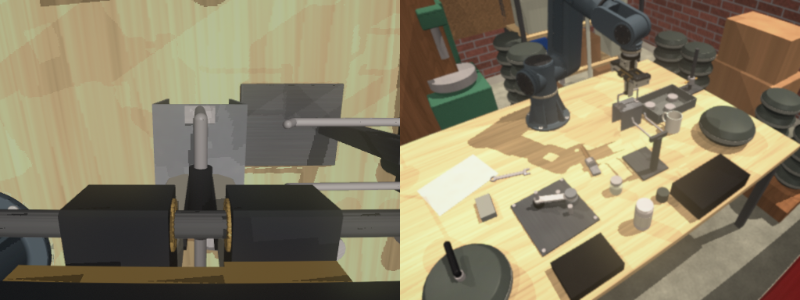

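The wrist half shows the prong tips at (288,123) and (288,187), and the guard is held level. All three cameras put the guard about 4 mm too far to −y against the prongs' mid-line, so I correct for that, lower to entry height and slide in.

Converted, 0.124 m is 2.48, 0.0535 m is 1.07.

Emit:
steer_hand([
  [[0.08,0,0.3,0,0],[0.08,0,0.7,0,0],[0.08,0,1,0,0],[0.08,0,1.07,0,0],[0.08,0.12,1.07,0,0],[0.08,0.36,1.07,0,0],[0.08,0.64,1.07,0,0],[0.08,0.92,1.07,0,0],[0.08,1.2,1.07,0,0],[0.08,1.48,1.07,0,0],[0.08,1.76,1.07,0,0],[0.08,2.04,1.07,0,0],[0.08,2.28,1.07,0,0],[0.08,2.42,1.07,0,0],[0.08,2.48,1.07,0,0],[0.08,2.48,1.07,0,0]],
])

```text
t: 7.0
position: [0.5579, 0.2059, 0.2501]
ee_rot: [[0.066, 0.998, -0.0], [0.998, -0.066, 0.0], [0.0, -0.0, -1.0]]
contact_force: [-0.1, -0.6, -4.0]
width: 0.013
gripper_force: 35.0
```

```bash
python3 - <<'E'
from h import *
delta(.558,.2054,.217,86.2)
grab('wrist','w3');grab('scene','sc3')
a=np.hstack([cv2.imread('pics/w3.png'),cv2.resize(cv2.imread('pics/sc3.png')[50:242,200:456],(512,384))]);cv2.imwrite('pics/ws3.png',cv2.resize(a,(800,300)))
E
```

```text
delta [-0.0005  0.0001  0.0331] turn -0.01 | pos [0.5579 0.2059 0.2501] yaw 86.19 w 0.013 F [-0.1 -0.6 -4. ] t 7.0
```

View pics/ws3.png

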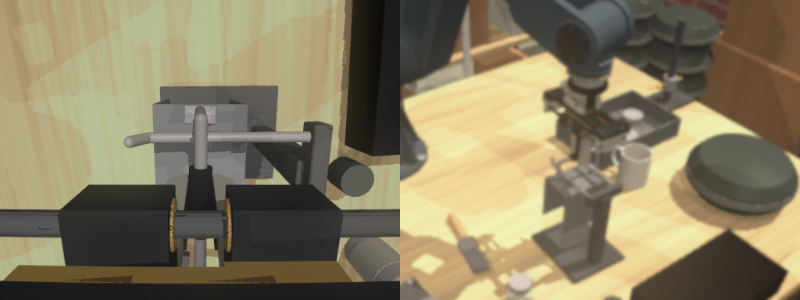

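The wrist half shows the left prong passing under the bar at (200,137), between the upright and the sleeve. I lower it onto the prongs.

Converted, 0.033 m is 0.66, 0.032 m is 0.64.

Emit:
steer_hand([
  [[0,0,0.2,0,0],[0,0,0.4,0,0],[0,0,0.56,0,0],[0,0,0.64,0,0],[0,0,0.66,0,0],[0,0,0.66,0,0]],
])

```text
t: 7.7
position: [0.5575, 0.2059, 0.2173]
ee_rot: [[0.066, 0.998, -0.001], [0.998, -0.066, -0.0], [-0.0, -0.001, -1.0]]
contact_force: [-2.6, -0.7, 1.5]
width: 0.0129
gripper_force: 35.0
```

Emit:
steer_hand([
  [[0,0,0,0,0.02],[0,0,0,0,0.045],[0,0,0,0,0.045],[0,0,0,0,0.045],[0,0,-0.1,0,0.045],[0,0,-0.3,0,0.045],[0,0,-0.6,0,0.045],[0,0,-1.2,0,0.045],[0,0,-1.8,0,0.045],[0,0,-2.3,0,0.045],[0,0,-2.4,0,0.045],[0,0,-2.4,0,0.045]],
])

```text
t: 8.9
position: [0.5579, 0.206, 0.3379]
ee_rot: [[0.066, 0.998, 0.002], [0.998, -0.066, 0.0], [0.001, 0.001, -1.0]]
contact_force: [-0.4, 0.1, -0.8]
width: 0.0452
gripper_force: 0.0
```

```bash
python3 - <<'E'
from h import *
delta(.55,-.2,.30,86.2)
grab('wrist','w4');grab('scene','sc4');grab('top','top4')
a=np.hstack([cv2.imread('pics/w4.png'),cv2.resize(cv2.imread('pics/sc4.png')[50:242,200:456],(512,384))]);cv2.imwrite('pics/ws4.png',cv2.resize(a,(800,300)))
for n in('w4','sc4','top4'):
    f=cloud(load(n)).reshape(-1,3)
    g=f[(f[:,0]>.5)&(f[:,0]<.6)&(f[:,1]>.1)&(f[:,1]<.3)&(f[:,2]>.144)&(f[:,2]<.16)]
    if len(g)>10: print(n,len(g),'roof',g.mean(0).round(4),cv2.minAreaRect(g[:,:2].astype(np.float32)))
E
```

```text
delta [-0.4056  0.019   0.0377] turn 0.0 | pos [0.5579 0.206  0.3379] yaw 86.2 w 0.0452 F [-0.4  0.1 -0.8] t 8.9
w4 5495 roof [0.5594 0.2103 0.1521] ((0.5592449903488159, 0.2087983787059784), (0.100636325776577, 0.07627781480550766), 86.10562133789062)
sc4 399 roof [0.56   0.1967 0.1523] ((0.5591221451759338, 0.2020561397075653), (0.11095032840967178, 0.08169755339622498), 88.80487060546875)
top4 160 roof [0.5584 0.1597 0.1517] ((0.55533367395401, 0.16252699494361877), (0.027255425229668617, 0.07661763578653336), 86.55277252197266)
```

View pics/ws4.png

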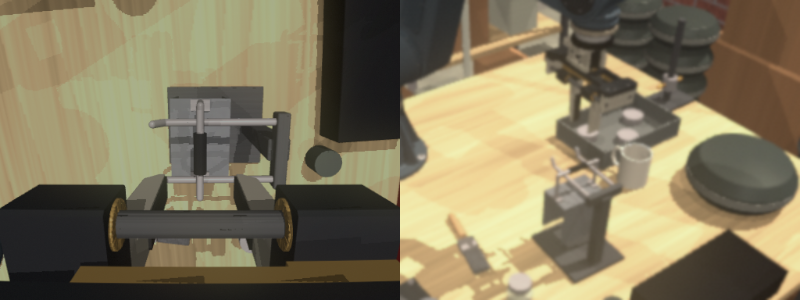

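The guard hangs level on both prongs: in the wrist half the bar crosses them at (200,122) and (200,180), and the roof is at z 0.152, as it should be. Next I locate the pin from the frames taken with the guard off the tensioner.

```bash
python3 - <<'E'
from h import *
for n in('top2','sc2','sc4','top4'):
    f=cloud(load(n)).reshape(-1,3)
    for nm,zl,zh in(('pin',.08,.1),('piv',.063,.074)):
        g=f[(f[:,0]>.42)&(f[:,0]<.72)&(f[:,1]>-.42)&(f[:,1]<-.1)&(f[:,2]>zl)&(f[:,2]<zh)]
        if len(g)>3: print(n,nm,len(g),g.mean(0).round(4),cv2.minAreaRect(g[:,:2].astype(np.float32)),g[:,2].max().round(4))
delta(.5364,-.2987,.25,65)
E
```

```text
top2 pin 26 [ 0.5321 -0.2992  0.0935] ((0.5322474837303162, -0.300781786441803), (0.01647268235683441, 0.013701927848160267), 87.30296325683594) 0.0985
top2 piv 166 [ 0.5879 -0.1853  0.0675] ((0.5713419914245605, -0.2335852086544037), (0.15325812995433807, 0.045814987272024155), 71.21382904052734) 0.0739
sc2 pin 34 [ 0.5352 -0.3016  0.0921] ((0.5337175130844116, -0.3013601005077362), (0.01425156369805336, 0.013487139716744423), 85.42604064941406) 0.0985
sc2 piv 179 [ 0.5882 -0.1934  0.0675] ((0.56352299451828, -0.2342197448015213), (0.1614866703748703, 0.04534066841006279), 60.67213821411133) 0.0737
sc4 pin 35 [ 0.5354 -0.3018  0.0919] ((0.5330852270126343, -0.30157890915870667), (0.013639002107083797, 0.014291324652731419), 11.645851135253906) 0.0989
sc4 piv 175 [ 0.5875 -0.1943  0.0676] ((0.5601428747177124, -0.23197294771671295), (0.16106389462947845, 0.047265928238630295), 56.784996032714844) 0.0733
top4 pin 26 [ 0.5324 -0.2995  0.0924] ((0.5322292447090149, -0.2998427450656891), (0.015194165520370007, 0.013092531822621822), 54.13330841064453) 0.0981
top4 piv 161 [ 0.5866 -0.1867  0.0681] ((0.5703212022781372, -0.2350458800792694), (0.15658698976039886, 0.046112898737192154), 71.12613677978516) 0.0738
delta [-0.5047  0.0127  0.0861] turn 21.2 | pos [0.5573 0.2058 0.3358] yaw 86.2 w 0.0451 F [ 1.  -0.2  0.7] t 9.05
```

Converted, -0.505 m is -10.1, 0.086 m is 1.72, 21 degrees is 10.5.

Emit:
steer_hand([
  [[-0.4,0,0,1,0.05],[-1.2,0.04,0,2.5,0.06],[-2.1,0.06,0,4,0.06],[-3,0.08,0,5.5,0.06],[-3.9,0.1,0,7,0.06],[-4.8,0.12,0,8.5,0.06],[-5.7,0.14,0,10,0.06],[-6.6,0.16,0,10.5,0.06],[-7.5,0.18,0.4,10.5,0.06],[-8.4,0.2,0.8,10.5,0.06],[-9.2,0.24,1.2,10.5,0.06],[-9.8,0.26,1.6,10.5,0.06],[-10.1,0.26,1.72,10.5,0.06],[-10.1,0.26,1.72,10.5,0.06],[-10.1,0.26,1.72,10.5,0.06]],
])

```text
t: 10.55
position: [0.5376, -0.2979, 0.2517]
ee_rot: [[0.419, 0.908, 0.0], [0.908, -0.419, 0.0], [0.0, 0.0, -1.0]]
contact_force: [-0.2, 0.1, 1.2]
width: 0.0598
gripper_force: 0.0
```

```bash
python3 - <<'E'
from h import *
delta(.534,-.3,.08,65)
grab('wrist','w5');f=cloud(load('w5')).reshape(-1,3)
for nm,zl,zh in(('pin',.088,.1),('piv',.063,.074),('bar',.046,.054)):
    g=f[(f[:,0]>.42)&(f[:,0]<.72)&(f[:,1]>-.4)&(f[:,1]<-.1)&(f[:,2]>zl)&(f[:,2]<zh)]
    if len(g)>3: print(nm,len(g),g.mean(0).round(4),cv2.minAreaRect(g[:,:2].astype(np.float32)))
cv2.imwrite('pics/w5b.png',cv2.resize(cv2.imread('pics/w5.png'),(800,600)))
E
```

```text
delta [-0.0034 -0.0024  0.1717] turn 0.22 | pos [ 0.5376 -0.2979  0.2517] yaw 65.22 w 0.0598 F [-0.2  0.1  1.2] t 10.55
pin 233 [ 0.534  -0.299   0.0947] ((0.5338642001152039, -0.29950040578842163), (0.014882455579936504, 0.01524460967630148), 20.76434898376465)
piv 2272 [ 0.5891 -0.1847  0.0682] ((0.5733862519264221, -0.23212245106697083), (0.15120410919189453, 0.04724479094147682), 71.37921142578125)
bar 2858 [ 0.5588 -0.2488  0.0522] ((0.565440833568573, -0.23916321992874146), (0.15513388812541962, 0.07508041709661484), 42.73006057739258)
```

View pics/w5b.png

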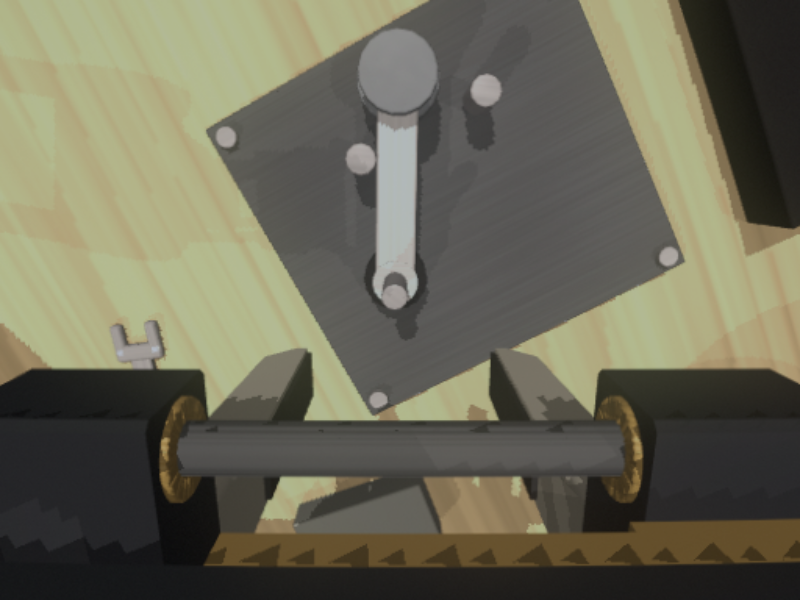

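The wrist view shows the pin top at (395,296) with the bar running vertically up to the pivot at (398,72). The pin measures (0.534, -0.299) at z 0.095, so I go down and grip it.

Emit:
steer_hand([
  [[-0.06,-0.06,0.6,0,0.06],[-0.06,-0.06,1.4,0,0.06],[-0.06,-0.06,2.2,0,0.05],[-0.06,-0.06,2.9,0,0.05],[-0.06,-0.06,3.3,0,0.05],[-0.06,-0.06,3.42,0,0.05],[-0.06,-0.06,3.42,0,0.03],[-0.06,-0.06,3.42,0,0],[-0.06,-0.06,3.42,0,0],[-0.06,-0.06,3.42,0,0],[-0.06,-0.06,3.42,0,0],[-0.06,-0.06,3.42,0,0]],
], grip_force=35)

```text
t: 11.8
position: [0.5333, -0.3004, 0.0808]
ee_rot: [[0.419, 0.908, 0.0], [0.908, -0.419, -0.0], [-0.0, 0.0, -1.0]]
contact_force: [-2.8, 1.8, 6.0]
width: 0.0152
gripper_force: 35.0
```

```bash
python3 - <<'E'
from h import *
# arc waypoints in the present tool axes
s=arm.sense();R=np.array(s['ee_rot']);p=np.array(s['position']);delta(*p,65)
piv=np.array([.5878,-.181]);r=p[:2]-piv;print('radius',np.hypot(*r).round(4),np.degrees(np.arctan2(r[1],r[0])).round(2))
r=r/np.hypot(*r)*.13;start=r.copy()
for a in(.1,.2,.3,.4,.5,.6,.7,.8,.9,.95,1.0,1.03):
    c,sn=np.cos(a),np.sin(a);n=np.array([c*r[0]-sn*r[1],sn*r[0]+c*r[1]]);print(a,(R.T@np.array([*(n-start),0]))[:2].round(4),-np.degrees(a).round(1))
E
```

```text
delta [0. 0. 0.] turn 0.2 | pos [ 0.5333 -0.3004  0.0808] yaw 65.2 w 0.0152 F [-2.8  1.8  6. ] t 11.8
radius 0.1312 -114.53
0.1 [0.0007 0.013 ] -5.7
0.2 [0.0027 0.0258] -11.5
0.3 [0.006  0.0384] -17.2
0.4 [0.0105 0.0506] -22.9
0.5 [0.0162 0.0622] -28.6
0.6 [0.0231 0.0733] -34.4
0.7 [0.031  0.0836] -40.1
0.8 [0.0399 0.0931] -45.8
0.9 [0.0497 0.1016] -51.6
0.95 [0.0549 0.1055] -54.4
1.0 [0.0603 0.1091] -57.3
1.03 [0.0636 0.1111] -59.0
```

Converted, 0.093 m is 1.86, 0.0885 m is 1.77, -45.8 degrees is -22.9.

Emit:
steer_hand([
  [[0,0.12,0,-1.5,0],[0.02,0.26,0,-2.85,0],[0.03,0.38,0,-4.25,0],[0.054,0.52,0,-5.75,0],[0.08,0.64,0,-7.15,0],[0.12,0.76,0,-8.6,0],[0.16,0.88,0,-10,0],[0.21,1.01,0,-11.5,0],[0.26,1.13,0,-13,0],[0.32,1.24,0,-14.3,0],[0.39,1.36,0,-15.75,0],[0.46,1.46,0,-17.2,0],[0.54,1.57,0,-18.5,0],[0.62,1.67,0,-20,0],[0.71,1.77,0,-21.5,0],[0.8,1.86,0,-22.9,0],[0.8,1.86,0,-22.9,0]],
])

```text
t: 13.5
position: [0.6345, -0.3042, 0.0808]
ee_rot: [[-0.36, 0.933, -0.0], [0.933, 0.36, -0.002], [-0.002, -0.001, -1.0]]
contact_force: [-6.5, -6.1, 6.7]
width: 0.0154
gripper_force: 35.0
```

```bash
python3 - <<'E'
from h import *
s=arm.sense();R=np.array(s['ee_rot']);p=np.array(s['position']);delta(*p,65)
piv=np.array([.5878,-.181]);r=p[:2]-piv;print('radius',np.hypot(*r).round(4),np.degrees(np.arctan2(r[1],r[0])).round(2))
start=r.copy()
for a in(.05,.1,.15,.2,.22,.25):
    c,sn=np.cos(a),np.sin(a);n=np.array([c*r[0]-sn*r[1],sn*r[0]+c*r[1]]);print(a,(R.T@np.array([*(n-start),0]))[:2].round(4),-np.degrees(a).round(1))
E
```

```text
delta [0. 0. 0.] turn 46.11 | pos [ 0.6345 -0.3042  0.0808] yaw 111.11 w 0.0154 F [-6.5 -6.1  6.7] t 13.5
radius 0.1317 -69.23
0.05 [0.0001 0.0066] -2.9
0.1 [0.0006 0.0132] -5.7
0.15 [0.0014 0.0197] -8.6
0.2 [0.0025 0.0262] -11.5
0.22 [0.003  0.0288] -12.6
0.25 [0.0039 0.0326] -14.3
```

Emit:
steer_hand([
  [[0,0.12,0,-1.45,0],[0.012,0.26,0,-2.85,0],[0.02,0.36,0,-3.75,0],[0.03,0.42,0,-4.5,0],[0.04,0.48,0,-5.15,0],[0.05,0.52,0,-5.75,0],[0.056,0.56,0,-6,0],[0.056,0.56,0,-6,0],[0.056,0.56,0,-6,0]],
])

```text
t: 14.4
position: [0.6572, -0.2929, 0.0808]
ee_rot: [[-0.544, 0.839, -0.005], [0.839, 0.544, -0.002], [0.001, -0.005, -1.0]]
contact_force: [-17.2, -10.9, 10.7]
width: 0.0155
gripper_force: 35.0
```

```bash
python3 - <<'E'
from h import *
s=arm.sense();p=np.array(s['position']);r=p[:2]-np.array([.5878,-.181]);print(np.hypot(*r).round(4),np.degrees(np.arctan2(r[1],r[0])).round(2))
grab('scene','sc6');f=cloud(load('sc6')).reshape(-1,3)
R=np.array(s['ee_rot']);print('tool force',(R.T@np.array(s['contact_force'])).round(1))
a=cv2.imread('pics/sc6.png');cv2.imwrite('pics/sc6b.png',np.hstack([cv2.resize(a[190:340,110:310],(400,300)),cv2.resize(a[100:250,230:430],(400,300))]))
E
```

```text
0.1316 -58.21
tool force [  0.2 -20.4 -10.6]
```

View pics/sc6b.png

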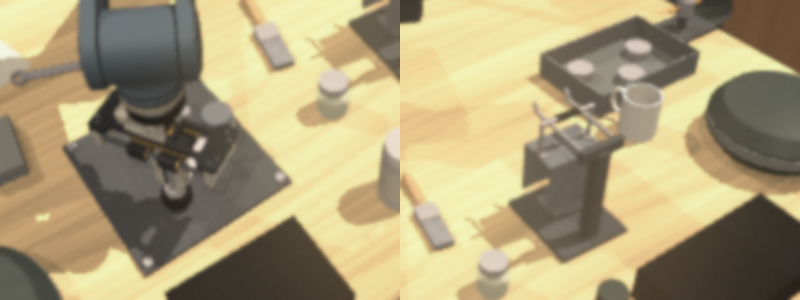

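The scene crop shows the guard still hanging on both prongs at (565,135) in the right half, and the gripper holding the pin. The push has risen to 20 N while the arm angle stays at about 0.98 rad. Since the spring alone gives at most 8.6 N, the arm is against its stop. I hold briefly, confirm and hand in.

Emit:
steer_hand([
  [[0,0,0,0,0],[0,0,0,0,0],[0,0,0,0,0],[0,0,0,0,0],[0,0,0,0,0],[0,0,0,0,0]],
])

```text
t: 15.05
position: [0.6571, -0.2929, 0.0808]
ee_rot: [[-0.544, 0.839, -0.005], [0.839, 0.544, -0.002], [0.001, -0.005, -1.0]]
contact_force: [-18.0, -10.3, 10.3]
width: 0.0152
gripper_force: 35.0
```

```bash
python3 - <<'E'
from h import *
s=arm.sense();r=np.array(s['position'])[:2]-np.array([.5878,-.181]);print(np.degrees(np.arctan2(r[1],r[0])).round(2),np.abs(s['joint_vel']).max())
print(finish_job())
E
```

```text
-58.22 0.09471471607282873
the job is handed in; nothing more can be done
None
```

The guard hangs by its handle on both prongs, let go, and the gripper is holding the spring arm at its forward stop (about 0.98 rad by my measurement); the job was handed in at about 15 s, and no verdict came back.

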